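# Move a snap-fit cover to the open control box

## Robot

A 6-joint arm with a two-finger parallel gripper is mounted at the origin on a cart in front of the work surface, level with it; the furniture and walls round the work are solid. World frame = base frame: x ahead of the robot, y to its left, z up, the work surface at z = 0. Lengths are in m, angles in rad, forces in N, time in s.
With the tool pointing down it reaches from about 0.325 to 0.775 m from the base axis. Payload 5.5 kg.
Tool frame: the origin (TCP) lies between the finger pads; the fingertips stand 8 mm ahead of it and the grasp point (between the pads) lies 11 mm behind it (tcp_to_tips is the distance from the TCP to the fingertips, in m); z points along the fingers, y is the line along which they close (so a half turn about z gives the same grasp; the last joint's range is limited). The gripper opens to 88 mm and grips with 3 to 60 N. Pads are 20 mm wide; open, the fingers measure 115 mm over their backs; the gripper's body (75 mm by 178 mm) begins 61 mm behind the grasp point.
Start: joints at [1.239, 0.091, 1.231, -0, 1.82, -0.057], TCP at [0.163, 0.578, 0.231] pointing down, gripper open.
Joint ranges: [-2.87, 2.87], [-0.86, 2.18], [0.17, 2.46], [-1.51, 4.65], [0.06, 2.69], [-2.65, 2.65]. Speed limits (rad/s): [2.57, 2.57, 3.01, 3.14, 3.14, 3.14].

## Interface

Orientations are given as a unit quaternion [w, x, y, z].
In Python, from bench import * gives the robot as it stands. Calls block until the motion is done:
- move_to(position, orientation): joint-space move of the TCP to a pose.
- move_l(position, speed=0.15, orientation=None): straight line of the TCP; orientation=None keeps the orientation; speed is the mean speed in m/s.
- movej(angles): joint-space move.
- gripper_open() and close(): open the fingers fully, or close them until they stop; the grip force is fixed at half the most.
- hold(seconds).
- inverse_kinematics(position, orientation): joint angles nearest the present ones, or None.
- state(): the state.
- get_image(name): name is "scene" or "top"; returns a dict with "frame" (400x640x3 uint8, blue, green, red), "depth" (400x640 float32, m along the optical axis (not along the pixel's ray), 0 where there is no reading), "camera_matrix" (3x3 intrinsics, pixels), "k1" (the pictures are not rectified: a ray, as slopes to the right and down, at radius r is drawn at 1 + k1 r^2 times it, then the intrinsics apply), "view" (4x4, takes a point from world to camera coordinates). Camera axes: x right, y up, looking along -z (the intrinsics and any distortion apply to the point x, -y, -z); pixel columns grow to the right and rows downward; lengths in m; the calibration is good to about 2 mm. A picture is of the moment at which its call begins.
A pose or a line that the arm cannot do raises IKError and nothing moves.
- job_done(): hands the job in; it is judged then, once.
The state is a dict: "time": time; "joint_pos": joint angles; "dq": joint speeds; "joint_torque": joint torques, N m; "ee_pos": TCP position; "ee_rot": TCP orientation; "ft_force": force on the tool from outside, world axes, zero at the start; "moment": the same for the moment, N m; "finger_gap": finger opening in m; "finger_force": force on a finger pad.
Only numpy, scipy, OpenCV 4.12 (cv2) and the standard library are available. Lean on these libraries where they do the work, as an engineer would, in place of code of your own. Each camera call takes 0.05 s, during which the arm holds its last target. There are 200 camera calls.

## Task

Free the snap-fit cover of the covered control box by pressing its two opposing side tabs together, lift it off without tearing or prising at the catches, and fit it on the open control box beside it, either way round, so that it sits fully home with both catches snapped in. Be gentle: do not pull, push or press hard while the cover is on or in a box, and leave the spool, the screwdriver and the phone where they are.

Things in the scene. Friction and masses are not known exactly. Their poses are not given: they have to be found in the camera images.
- cover_grip (a point): Loose grey cover (0.2 kg): flange 100 (x) x 56 (y) x 6 mm, 86 x 36 mm raised middle to 25 mm above the flange's underside, a ribbed release tab on each long side (+y, -y). Point: midway between the tabs, 15.5 mm above the flange's underside, half-way up the tabs; x along the cover, y tab to tab, z up. 20 to 45 N of squeeze holds both tabs on their stops; the cover can be carried by them.
- tab_left (a point): Centre of the outer face of the tab on the cover's +y side, 31.5 mm from cover_grip. Face 32 mm (x) x 17 mm high, 7 to 24 mm above the flange's underside, directly beside the raised middle. Slides straight inward 6.5 mm to a stop against a spring (2.5 N at rest, 6 N fully in): faces 63 mm apart at rest, 50 mm fully pressed.
- tab_right (a point): The same for the -y side. Each tab's leg reaches 23 mm below the flange; its outward barb (bevelled below, top 8 mm below the flange) hooks under a catch ledge in the box: tip 24.9 mm from centre at rest, 18.4 mm pressed. Both fully pressed, the cover can still slide 5 mm either way along y in the box, and comes up only where both barbs clear the ledges.
- box_a_rim (a point): Box screwed to the bench, wearing the cover at the start: 100 (x) x 56 (y) x 40 mm, open top, low ears. Point: centre of the top rim; x along, y across, z up; a seated cover_grip is 15.5 mm above. Its two catch ledges (opening 39.4 mm wide) are on a stiff insert standing up to 4 mm off centre along +y or -y, not measured: press, slide sideways, pull lightly; over 7 N means a barb is caught there.
- box_b_rim (a point): The second box, same make, screwed down, open, circuit board showing: the cover goes on here. Point and axes as for the first; its insert too is off centre by an unknown amount. Home: flange on the rim all round, cover_grip 15.5 mm above the point, either way round. Lowered with tabs pressed, a barb on a ledge pushes the cover up and sideways: yield to that. Let go, the tabs spring out and centre the cover.
- lead (a point): A point on the thin black lead that hangs straight down from the ceiling to the floor in front of the bench, 0.25 m up: swing the arm past it with the gripper drawn in toward the robot.
- cover: The same cover; its origin is the centre of the flange's underside, 15.5 mm below cover_grip, same axes.
- spool: A reel of solder wire, 52 mm across, 35 mm high, standing on the bench; bystander. Origin at the centre of its underside.
- orange_screwdriver: An orange-handled screwdriver, 185 mm long, 21 mm thick, lying on the bench; bystander. Origin under its middle.
- smartphone: A dark phone lying flat, 76 x 160 x 8 mm; bystander. Origin at the centre of its underside.
Mind the look-alikes: they are no part of the job. Leave any yellow look-alike of the cover alone.

How it is judged:
On the way:
1. the cover is off the first box, lifted clear of it by 40 mm (z of cover_grip in the frame of box_a_rim above 0.055 m), for 0.2 s.
At the end, for the whole second after the job is handed in: The cover sits on the second box: its centre within 3 mm of the box's centre line in x and y, no more than 1.5 mm above the seated height (which is possible only with both barbs under their ledges), level within 0.03 rad and in line with the box within 0.05 rad either way round, at rest and let go (z of cover_grip in the frame of box_b_rim between 0.0135 and 0.017 m and x of cover_grip in the frame of box_b_rim between -0.003 and 0.003 m and y of cover_grip in the frame of box_b_rim between -0.003 and 0.003 m and angle between the z axis of cover_grip and the z axis of box_b_rim, either way round below 0.03 rad and angle between the x axis of cover_grip and the x axis of box_b_rim, either way round below 0.05 rad and linear speed of cover below 0.01 m/s); the robot touches nothing.
It fails at once if the cover is torn, prised or rammed: more than 35 N between it and a box (contact force between cover and box_a above 35 N or contact force between cover and box_b above 35 N).
It fails at once if the spool, the screwdriver or the phone is moved by more than 20 mm (distance of any of spool, orange_screwdriver, smartphone from where it was at the start of the episode above 0.02 m).
It also fails if it takes over 67 s, if anything falls off the work surface, if the arm or the gripper's body presses on something with over 40 N, if the wrist force passes 120 N, or if a joint passes its speed limit or range.

## Working session

There is one attempt and no reset: what is moved stays moved. The work goes in short steps, each a Python script; the robot and the scene stay as the last script left them, time stands still between calls to the robot, and variables do not carry over. Pictures are saved under pics/ and viewed, at most 10 in all, crops included, and the job is handed in when it is done.

```bash
ls; mkdir -p pics; python3 - <<'E'
from bench import *
import cv2,numpy as np,pickle
d={}
for n in("scene","top"):
    g=get_image(n); d[n]=g; cv2.imwrite(f"pics/{n}0.png",g["frame"]); print(n,g["camera_matrix"],g["k1"],g["view"])
pickle.dump(d,open("im0.pkl","wb"))
print(state())
E
```

```text
pics
scene [[497.78191297   0.         319.15787548]
 [  0.         497.78191297 208.79641508]
 [  0.           0.           1.        ]] -0.048468696138506455 [[ 0.66567942 -0.74600618  0.01859256 -0.21193767]
 [ 0.54181616  0.50030787  0.67537196 -0.49908045]
 [-0.51313366 -0.43950746  0.73724286 -0.77990361]
 [ 0.          0.          0.          1.        ]]
top [[423.76824751   0.         320.31156452]
 [  0.         423.76824751 197.55742628]
 [  0.           0.           1.        ]] 0.011659532705142975 [[ 2.79247473e-02 -9.99593540e-01  5.74136048e-03  1.80086588e-01]
 [ 9.84291236e-01  2.84980263e-02  1.74237265e-01 -5.84553544e-01]
 [-1.74330062e-01  7.85639224e-04  9.84686962e-01 -1.06340725e+00]
 [ 0.00000000e+00  0.00000000e+00  0.00000000e+00  1.00000000e+00]]
{'time': 0.1, 'joint_pos': array([ 1.23928274e+00,  9.17817449e-02,  1.23176053e+00,  5.88343867e-06,
        1.81978782e+00, -5.66882689e-02]), 'dq': array([-0.00023329, -0.00109057, -0.00309476,  0.00237674, -0.00055566,
       -0.00013323]), 'joint_torque': array([ 2.25829033e-03, -4.47860527e+01, -4.07570851e+01,  7.01607973e-02,
        2.83716054e-02, -1.10933984e-04]), 'ee_pos': array([0.16273948, 0.5772506 , 0.22962381]), 'ee_rot': array([-1.70361198e-04,  1.36979855e-01,  9.90573452e-01, -8.51859552e-04]), 'ft_force': array([-0.15508305, -0.26894084,  0.30009963]), 'moment': array([ 0.0758206 ,  0.01840335, -0.04624063]), 'finger_force': 0.0, 'finger_gap': 0.08754948619715877}
```

View pics/scene0.png

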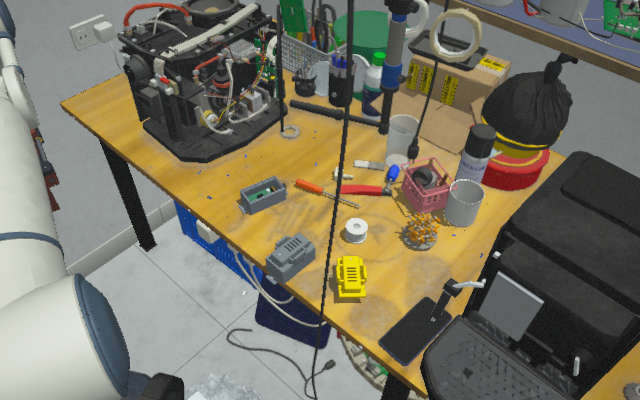

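View pics/top0.png

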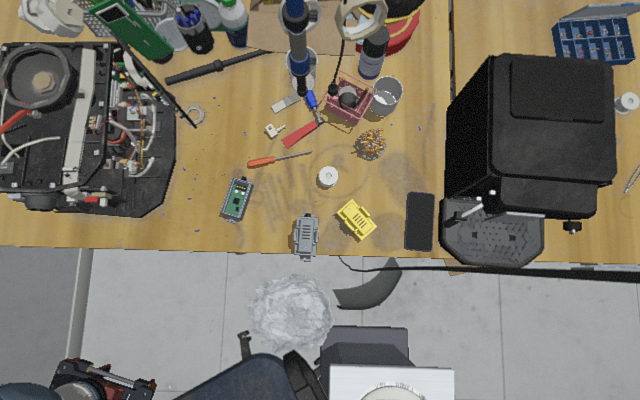

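The candidates for the cover are the grey cover on box A at top (306,236) / scene (290,255), and the yellow look-alike at top (356,220) / scene (350,277), which I'll leave alone. The open box B is at top (238,199) / scene (263,195). The lead runs through scene (352,0)–(315,395). Next I'll measure these and check one close crop.

```bash
cat > h.py <<'E'
import numpy as np,cv2,pickle
def cloud(g):
    d=g["depth"];K=g["camera_matrix"];h,w=d.shape
    u,v=np.meshgrid(np.arange(w),np.arange(h))
    p=cv2.undistortPoints(np.stack([u,v],-1).reshape(-1,1,2).astype(float),K,np.array([g["k1"],0,0,0.])).reshape(h,w,2)
    # (cv2 model: distorted = x(1+k1 r^2))
    c=np.stack([p[...,0]*d,-p[...,1]*d,-d,np.ones_like(d)],-1)
    P=(c@np.linalg.inv(g["view"]).T)[...,:3]; P[d<=0]=np.nan
    return P
def proj(g,X):
    c=np.c_[np.atleast_2d(X),np.ones(len(np.atleast_2d(X)))]@g["view"].T
    s=np.stack([c[:,0],-c[:,1]],-1)/-c[:,2:3]
    s=s*(1+g["k1"]*(s**2).sum(1,keepdims=True)); K=g["camera_matrix"]
    return s*[K[0,0],K[1,1]]+[K[0,2],K[1,2]]
def rect(P,m):
    q=P[m][:,:2].astype(np.float32); r=cv2.minAreaRect(q); return r,len(q)
E
python3 - <<'E'
from h import *
d=pickle.load(open("im0.pkl","rb"))
for n,rois in(("top",dict(A=(280,205,332,262),B=(215,170,262,228),Y=(330,195,382,245))),("scene",dict(A=(262,225,322,285),B=(235,170,292,218)))):
    g=d[n];P=cloud(g)
    print(n,"cam",np.linalg.inv(g["view"])[:3,3])
    for k,(a,b,c,e) in rois.items():
        Q=P[b:e,a:c].reshape(-1,3);Q=Q[(Q[:,2]>0.02)&(Q[:,2]<.12)]
        print(k,len(Q),np.histogram(Q[:,2],bins=np.arange(.02,.085,.005)))
        for lo,hi in((.025,.09),(.035,.05),(.055,.075)):
            q=Q[(Q[:,2]>lo)&(Q[:,2]<hi)]
            if len(q)>10: print(lo,hi,len(q),cv2.minAreaRect(q[:,:2].astype(np.float32)),np.median(q,0))
# lead
g=d["scene"];P=cloud(g);
for v in range(5,395,30):
    u0=352+(v)*(312-352)/395
    row=[(u,tuple(P[v,u].round(3)),g["depth"][v,u]) for u in range(int(u0)-8,int(u0)+9) if g["frame"][v,u].max()<60]
    print(v,[(a,b) for a,b,c in row][:3])
t=d["top"]["frame"];cv2.imwrite("pics/crop1.png",np.hstack([cv2.resize(t[165:265,210:390],None,fx=4.4,fy=4.4,interpolation=cv2.INTER_CUBIC)]))
E
```

```text
top cam [0.38495821 0.19750747 1.14794032]
A 894 (array([ 11,  11,   2,   4, 118, 179,   8,  20, 341, 199,   1,   0]), array([0.02 , 0.025, 0.03 , 0.035, 0.04 , 0.045, 0.05 , 0.055, 0.06 ,
       0.065, 0.07 , 0.075, 0.08 ]))
0.025 0.09 883 ((0.4845353662967682, 0.23192092776298523), (0.11217397451400757, 0.06387299299240112), 1.6233532428741455) [0.47793338 0.23036435 0.06238862]
0.035 0.05 301 ((0.47903650999069214, 0.22923113405704498), (0.05926018953323364, 0.10018590837717056), 87.5888900756836) [0.4739526  0.22682189 0.04542836]
0.055 0.075 561 ((0.4791480004787445, 0.23074959218502045), (0.06406056880950928, 0.08558119088411331), 86.16114807128906) [0.47849879 0.23121578 0.06430792]
B 434 (array([ 59,  31,  59, 192,  91,   2,   0,   0,   0,   0,   0,   0]), array([0.02 , 0.025, 0.03 , 0.035, 0.04 , 0.045, 0.05 , 0.055, 0.06 ,
       0.065, 0.07 , 0.075, 0.08 ]))
0.025 0.09 375 ((0.5816988945007324, 0.4194081127643585), (0.057139333337545395, 0.1117900162935257), 74.83027648925781) [0.57826766 0.41808638 0.03811046]
0.035 0.05 285 ((0.5761878490447998, 0.4208136200904846), (0.0
[... 3456 characters left out ...]
float64(0.296))), (330, (np.float64(0.396), np.float64(0.053), np.float64(0.297)))]
275 [(325, (np.float64(0.393), np.float64(0.059), np.float64(0.212))), (326, (np.float64(0.396), np.float64(0.059), np.float64(0.209)))]
305 [(321, (np.float64(0.394), np.float64(0.066), np.float64(0.107))), (322, (np.float64(0.393), np.float64(0.063), np.float64(0.111))), (323, (np.float64(0.395), np.float64(0.061), np.float64(0.111)))]
335 [(311, (np.float64(0.66), np.float64(0.327), np.float64(-0.704))), (312, (np.float64(0.662), np.float64(0.323), np.float64(-0.702))), (314, (np.float64(0.667), np.float64(0.318), np.float64(-0.701)))]
365 [(313, (np.float64(0.393), np.float64(0.082), np.float64(-0.171)))]
```

View pics/crop1.png

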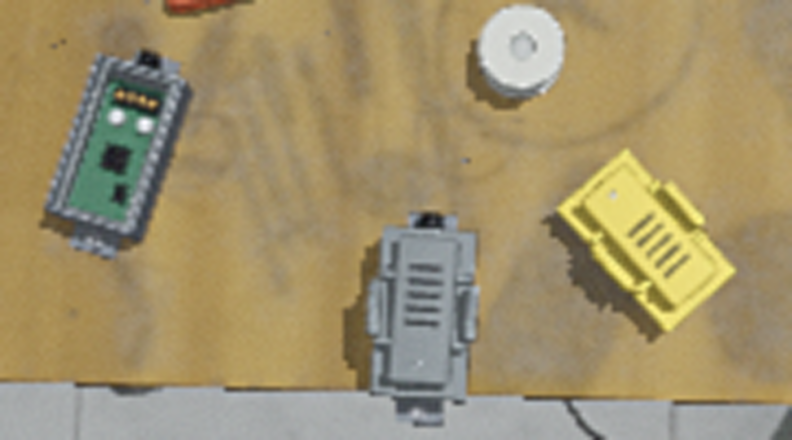

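The crop confirms the grey cover with dark ear on box A at crop (425,310), the yellow look-alike at (645,240), and open box B at (118,155). A is at about (0.4785, 0.229) with yaw -3°, B at about (0.577, 0.420) with yaw -15°. The lead at y≈0.056 lies beyond both boxes, so no move needs to pass it. Now I'll approach A.

```bash
cat >> h.py <<'E'
from bench import *
def q(phi):  # tool down, tool y at yaw phi(deg)
    a=np.radians((phi+90)/2); return [0,np.cos(a),np.sin(a),0]
def S(n=""):
    s=state(); print(n,"t%.2f"%s["time"],"p",s["ee_pos"].round(4),"F",s["ft_force"].round(1),"M",s["moment"].round(2),"gap %.4f f %.1f"%(s["finger_gap"],s["finger_force"])); return s
E
python3 - <<'E'
from h import *
move_to([.4785,.229,.17],q(87)); S("hover")
move_l([.4785,.229,.09],.15); S("90")
move_l([.4785,.229,.0570],.05); hold(.2); S("down")
g=get_image("scene"); pickle.dump(g,open("im1.pkl","wb")); cv2.imwrite("pics/s1.png",cv2.resize(g["frame"][190:310,220:380],None,fx=5,fy=5,interpolation=cv2.INTER_CUBIC))
E
```

```text
hover t1.83 p [0.4783 0.2297 0.1702] F [ 0.5 -0.4  0.6] M [0.07 0.02 0.03] gap 0.0877 f 0.0
90 t2.52 p [0.4788 0.2294 0.0908] F [-0.  -0.8 -0.2] M [ 0.02 -0.03  0.01] gap 0.0881 f 0.0
down t3.52 p [0.4787 0.2291 0.0574] F [-0.3 -0.4 -0.5] M [ 0.06 -0.01 -0.03] gap 0.0876 f 0.0
```

View pics/s1.png

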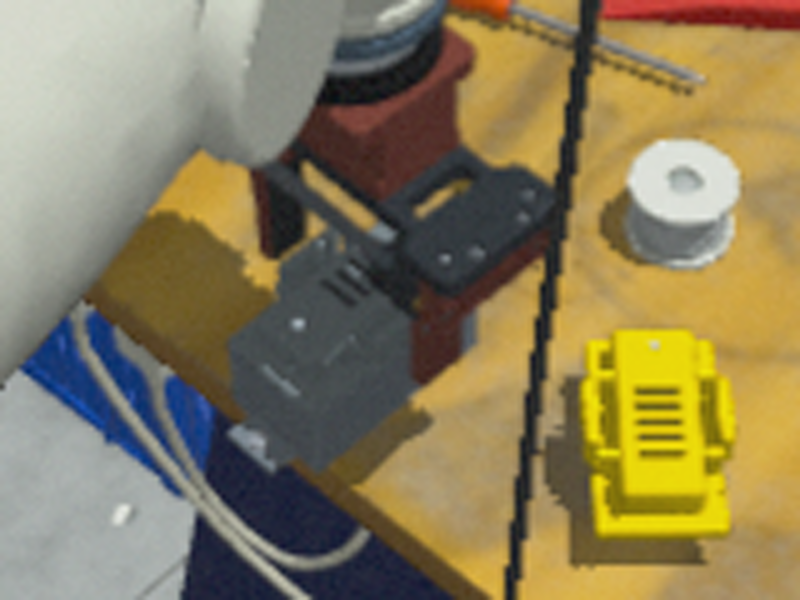

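The open fingers straddle the cover's tabs at crop (280,220) and (440,340), with no force and nothing else touched. Next I'll close and search sideways with a light pull.

```bash
cat >> h.py <<'E'
def fz(n=4):
    f=[]
    for _ in range(n): hold(.02); f.append(state()["ft_force"])
    return np.mean(f,0)
E
python3 - <<'E'
from h import *
f0=fz(); close(); hold(.1); S("closed"); fc=fz(); print(fc-f0)
C=np.array([.4785,.229,.057]); ydir=np.array([np.cos(np.radians(87)),np.sin(np.radians(87)),0])
for o in (0,2,-2,4,-4,5,-5):
    move_l(C+ydir*o*1e-3,.03); fs=fz(); print("o",o,"lat %.1f z %.1f"%((fs-fc)@ydir,fs[2]-fc[2]),"t%.2f"%state()["time"])
    if abs((fs-fc)@ydir)>10: print("wall"); continue
    ok=True
    for h in np.arange(.5,5.1,.5):
        move_l(C+ydir*o*1e-3+[0,0,h*1e-3],.03); f=fz(2)
        if f[2]-fc[2]<-6 or state()["finger_force"]<10: ok=False;break
    print("  h",h,(f-fc).round(1),"gap %.4f"%state()["finger_gap"],ok)
    if ok: break
    move_l(C+ydir*o*1e-3,.03)
S("end")
E
```

```text
closed t4.42 p [0.4786 0.2291 0.0573] F [0.4 1.2 1.7] M [ 0.26 -0.08 -0.01] gap 0.0500 f 29.9
[-0.02179749  1.92159193  2.25664997]
o 0 lat 0.5 z 1.4 t4.80
  h 2.0 [ 0.4 -1.5 -7. ] gap 0.0499 False
o 2 lat -1.1 z -1.9 t6.50
  h 2.0 [ 1.1 -0.5 -9. ] gap 0.0499 False
o -2 lat -2.8 z -2.1 t8.23
  h 5.0 [ 0.1 -1.  -4.3] gap 0.0500 True
end t11.07 p [0.4784 0.227  0.062 ] F [ 0.4  0.3 -2.7] M [ 0.02 -0.03 -0.09] gap 0.0500 f 29.9
```

Free at -2 mm. I'll lift clear and carry it to above box B.

```bash
python3 - <<'E'
from h import *
C=np.array([.4785,.229,.057]); ydir=np.array([np.cos(np.radians(87)),np.sin(np.radians(87)),0])
P=C-.002*ydir
for h in (.010,.016,.022,.03):
    move_l(P+[0,0,h],.05); f=fz(2); print(h,f.round(1))
    if f[2]<-9: print("STOP"); break
else:
    move_l(P+[0,0,.11],.15); hold(.3); S("lift")
    move_to([.5767,.4203,.15],q(75.1)); hold(.1); S("overB")
    g=get_image("scene"); g2=get_image("top"); pickle.dump([g,g2],open("im2.pkl","wb"))
    im=np.hstack([cv2.resize(x["frame"][y:y+100,a:a+100],None,fx=4,fy=4,interpolation=cv2.INTER_CUBIC) for x,a,y in((g,215,120),(g2,195,150))]); cv2.imwrite("pics/s2.png",im)
E
```

```text
0.01 [ 0.1  0.  -2.4]
0.016 [ 0.  -0.1 -1.7]
0.022 [ 0.7  0.4 -2. ]
0.03 [ 0.5 -0.1 -2.4]
lift t13.28 p [0.478  0.2269 0.1659] F [-0.6  0.8 -2.6] M [ 0.02 -0.02 -0.03] gap 0.0500 f 29.9
overB t14.25 p [0.577  0.419  0.1514] F [-0.6 -0.  -2. ] M [ 0.02 -0.   -0.02] gap 0.0496 f 29.9
```

View pics/s2.png

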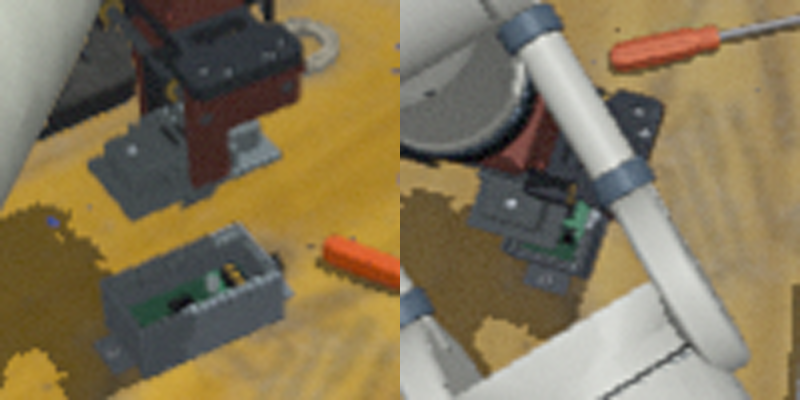

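The cover hangs level and square in the grip above box B (scene crop: cover at (185,160), box at (195,300)); the top view is mostly hidden by the arm. Now I'll do a compliant descent.

```bash
cat > desc.py <<'E'
from h import *
import sys
PHI=75.1; yd=np.array([np.cos(np.radians(PHI)),np.sin(np.radians(PHI)),0]); xd=np.array([yd[1],-yd[0],0])
def go(B,z,ox,oy): move_l([*(B[:2]+xd[:2]*ox*1e-3+yd[:2]*oy*1e-3),z],.05)
def descend(B,z,ox,oy,zend,tmax,fc):
    zs=.0573
    while z>zend+1e-5 and state()["time"]<tmax:
        st=.002 if z>.078 else .0007
        z=max(z-st,zend); go(B,z,ox,oy); f=fz(2)-fc
        n=0
        while f[2]>3.5 and n<6:
            ly,lx=f@yd,f@xd
            print("z%.4f ox%.1f oy%.1f Fz%.1f lx%.1f ly%.1f M%s"%(z,ox,oy,f[2],lx,ly,state()["moment"].round(2)))
            if f[2]>12: z+=.001
            if abs(ly)>.8: oy+=.5*np.sign(ly)
            elif abs(lx)>1.2: ox+=.5*np.sign(lx)
            else: z+=.001; go(B,z,ox,oy); return z,ox,oy,False
            go(B,z,ox,oy); f=fz(2)-fc; n+=1
        if n>=6: z+=.001; go(B,z,ox,oy); return z,ox,oy,False
    return z,ox,oy,True
E
python3 - <<'E'
from desc import *
B=np.array([.5764,.4203]); move_l([*B,.084],.12); hold(.2); fc=fz(6); print(fc); S("start")
r=descend(B,.084,0,0,.0585,30,fc); print(r); S("end"); pickle.dump((fc,r),open("d.pkl","wb"))
E
```

```text
[-0.24558804 -0.14764524 -2.29463573]
start t15.35 p [0.5767 0.4206 0.0851] F [-0.3  0.1 -2.4] M [-0.07  0.02  0.02] gap 0.0501 f 29.9
(0.0585, 0, 0, True)
end t24.13 p [0.5764 0.4203 0.0585] F [-0.   0.1 -2.4] M [-0.04 -0.01 -0.02] gap 0.0501 f 29.9
```

It went down cleanly with no contact. I'll go on to the rim by touch, then release.

```bash
python3 - <<'E'
from desc import *
B=np.array([.5764,.4203]); fc,_=pickle.load(open("d.pkl","rb")); z=.0585
while z>.0552:
    z-=.0003; go(B,z,0,0); f=fz(3)-fc
    if f[2]>4: break
print("z%.4f"%z,f.round(1),"lat x%.1f y%.1f"%(f@xd,f@yd)); S("touch")
gripper_open(); hold(.3); S("open")
move_l([*B,.16],.15); S("up")
move_to([.35,.52,.25],q(75)); S("away")
g=get_image("scene"); g2=get_image("top"); pickle.dump([g,g2],open("im3.pkl","wb"))
im=np.hstack([cv2.resize(x["frame"][y:y+100,a:a+100],None,fx=4,fy=4,interpolation=cv2.INTER_CUBIC) for x,a,y in((g,215,140),(g2,190,150))]); cv2.imwrite("pics/s3.png",im)
P=[cloud(x) for x in(g,g2)]
for p in P:
    m=(abs(p[...,0]-.577)<.07)&(abs(p[...,1]-.42)<.06)
    for lo,hi in((.036,.052),(.057,.08)):
        k=m&(p[...,2]>lo)&(p[...,2]<hi); Q=p[k]
        if len(Q)>20: print(lo,len(Q),cv2.minAreaRect(Q[:,:2].astype(np.float32)),np.median(Q,0).round(4), "plane",np.linalg.lstsq(np.c_[Q[:,:2]-Q[:,:2].mean(0),np.ones(len(Q))],Q[:,2],rcond=None)[0].round(4))
E
```

```text
z0.0567 [-1.3 -1.   5.2] lat x-1.0 y-1.3
touch t25.93 p [0.5764 0.4203 0.0573] F [-1.4 -1.3  2.1] M [-0.24  0.31 -0.05] gap 0.0502 f 29.9
open t26.98 p [0.5764 0.4203 0.0567] F [-1.1  0.2  0.4] M [-0.04 -0.04 -0.02] gap 0.0878 f 0.0
up t27.82 p [0.5761 0.4201 0.1586] F [-0.4 -0.1  0.1] M [0.07 0.   0.  ] gap 0.0877 f 0.0
away t28.85 p [0.3509 0.5194 0.2487] F [-0.  -0.4 -0.2] M [-0.01 -0.03  0.  ] gap 0.0882 f 0.0
0.036 304 ((0.5766578316688538, 0.4176349639892578), (0.062139905989170074, 0.10208946466445923), 74.57380676269531) [0.5479 0.4011 0.0445] plane [0.0074 0.0306 0.044 ]
0.057 531 ((0.5771828293800354, 0.4172677993774414), (0.06693445146083832, 0.08733164519071579), 75.89051818847656) [0.5748 0.4147 0.0639] plane [0.0078 0.0208 0.0635]
0.036 292 ((0.5762181282043457, 0.41889843344688416), (0.05942589044570923, 0.10101877897977829), 76.05741882324219) [0.5646 0.4113 0.0459] plane [-0.0006  0.0024  0.0456]
0.057 557 ((0.5771650075912476, 0.42080193758010864), (0.06412474811077118, 0.08613038063049316), 74.5124282836914) [0.5759 0.42   0.0644] plane [0.0049 0.0102 0.0643]
```

View pics/s3.png

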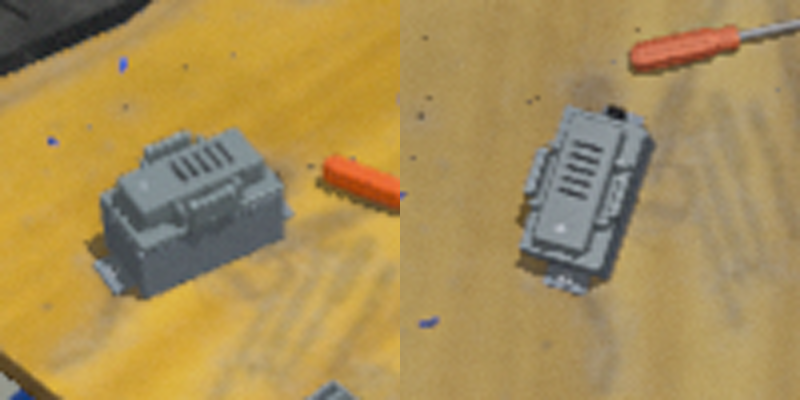

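The picture shows the cover flat on box B (scene crop (195,215), top crop (590,190)), with top and flange heights the same as when seated on A. The y-centring reading is noisy at about 1–2 mm, so I'll check it by comparing silhouette edges before and after.

```bash
python3 - <<'E'
from h import *
from desc import xd,yd
d0=pickle.load(open("im0.pkl","rb")); s,t=pickle.load(open("im3.pkl","rb"))
C=np.array([.5767,.4203,0])
def edge(g,z,u,v,rng):  # edge position along u, averaged over v offsets
    sat=cv2.cvtColor(g["frame"],cv2.COLOR_BGR2HSV)[...,1].astype(np.float32)
    a=np.arange(.010,.048,.0004) if u is yd else np.arange(.035,.07,.0004)
    prof=0
    E=[]
    for w in rng:
        X=C+u*a[:,None]+v*w+[0,0,z]; p=proj(g,X).astype(np.float32)
        pr=cv2.remap(sat,p[:,:1].copy(),p[:,1:].copy(),cv2.INTER_LINEAR)[:,0]
        k=np.where(pr>75)[0]; E.append(a[k[0]]*1e3 if len(k) else np.nan); prof=prof+pr
    return np.nanmedian(E),np.nanstd(E)
ry=np.r_[np.arange(-.042,-.024,.001),np.arange(.024,.042,.001)]; rx=np.r_[np.arange(-.026,-.015,.001),np.arange(.015,.026,.001)]
for n,now in(("scene",s),("top",t)):
    print(n,"+y edge before",edge(d0[n],.04,yd,xd,ry),"now",edge(now,.046,yd,xd,ry),"| +x before",edge(d0[n],.04,xd,yd,rx),"now",edge(now,.046,xd,yd,rx))
E
```

```text
scene +y edge before (np.float64(25.999999999999975), np.float64(0.44721359549995815)) now (np.float64(32.79999999999996), np.float64(3.5671166209775476)) | +x before (np.float64(49.999999999999915), np.float64(1.8539214636516808)) now (np.float64(51.399999999999906), np.float64(0.39038019188334067))
top +y edge before (np.float64(10.0), np.float64(6.458863180177049)) now (np.float64(29.999999999999964), np.float64(0.498392477600129)) | +x before (np.float64(50.59999999999991), np.float64(6.017824762821912)) now (np.float64(51.59999999999991), np.float64(3.046146461426748))
```

```bash
python3 - <<'E'
from h import *
from desc import xd,yd
d0=pickle.load(open("im0.pkl","rb")); s,t=pickle.load(open("im3.pkl","rb"))
C=np.array([.5767,.4203,0])
a=np.arange(.020,.042,.0004)
for nm,g,z in(("before",d0["top"],.04),("now",t,.046)):
    hsv=cv2.cvtColor(g["frame"],cv2.COLOR_BGR2HSV)[...,1].astype(np.float32)
    pr=[]
    for w in np.r_[np.arange(-.040,-.024,.001),np.arange(.024,.040,.001)]:
        p=proj(g,C+yd*a[:,None]+xd*w+[0,0,z]).astype(np.float32)
        pr.append(cv2.remap(hsv,p[:,:1].copy(),p[:,1:].copy(),cv2.INTER_LINEAR)[:,0])
    m=np.mean(pr,0); print(nm,dict(zip((a[::4]*1e3).round(1),m[::4].round())))
    k=np.where(a>.024)[0]; lo,hi=m[k].min(),m[k].max(); i=k[np.argmax(m[k]>(lo+hi)/2)]; print("edge mm",a[i]*1e3)
E
```

```text
before {np.float64(20.0): np.float32(22.0), np.float64(21.6): np.float32(23.0), np.float64(23.2): np.float32(29.0), np.float64(24.8): np.float32(33.0), np.float64(26.4): np.float32(29.0), np.float64(28.0): np.float32(35.0), np.float64(29.6): np.float32(69.0), np.float64(31.2): np.float32(108.0), np.float64(32.8): np.float32(126.0), np.float64(34.4): np.float32(129.0), np.float64(36.0): np.float32(128.0), np.float64(37.6): np.float32(129.0), np.float64(39.2): np.float32(129.0), np.float64(40.8): np.float32(129.0)}
edge mm 30.00000000000003
now {np.float64(20.0): np.float32(23.0), np.float64(21.6): np.float32(24.0), np.float64(23.2): np.float32(26.0), np.float64(24.8): np.float32(27.0), np.float64(26.4): np.float32(24.0), np.float64(28.0): np.float32(29.0), np.float64(29.6): np.float32(68.0), np.float64(31.2): np.float32(110.0), np.float64(32.8): np.float32(131.0), np.float64(34.4): np.float32(133.0), np.float64(36.0): np.float32(131.0), np.float64(37.6): np.float32(130.0), np.float64(39.2): np.float32(129.0), np.float64(40.8): np.float32(128.0)}
edge mm 30.00000000000003
```

The +y edge matches to within about 0.5 mm, +x differs by about 1 mm, and the height is the seated one. Handing in.

```bash
python3 -c "
from bench import *
print(job_done())"
```

```text
the job is handed in; nothing more can be done
None
```

The cover came off box A with light pulls, was seated on box B by touch and let go, and I handed the job in with the clock at about 29 s of 67; the camera check showed it level, at seated height and within about 1 mm of centre, but the judge's verdict was not returned.

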